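# Clear the oil bottle, release the bayonet cover and take it off

## Robot

A 6-joint arm with a two-finger parallel gripper is mounted at the origin on a cart in front of the work surface, level with it; the furniture and walls round the work are solid. World frame = base frame: x ahead of the robot, y to its left, z up, the work surface at z = 0. Lengths are in m, angles in rad, forces in N, time in s.
With the tool pointing down it reaches from about 0.35 to 0.95 m from the base axis. Payload 17.4 kg.
Tool frame: the origin (TCP) lies on the mounting face of the last link; the fingertips stand 186 mm ahead of it and the grasp point (between the pads) lies 167 mm ahead of it (r.tips_ahead is the distance from the TCP to the fingertips, in m); z points along the fingers, y is the line along which they close (so a half turn about z gives the same grasp; the last joint's range is limited). The gripper opens to 93 mm and grips with 3 to 60 N. Pads are 15 mm wide; open, the fingers measure 128 mm over their backs; the gripper's body (75 mm by 188 mm) begins 65 mm behind the grasp point.
Start: joints at [1.167, 0.116, 1.442, -0, 1.584, -0.038], TCP at [0.241, 0.63, 0.405] pointing down, gripper open.
Joint ranges: [-2.83, 2.83], [-0.83, 2.19], [0.07, 2.5], [-1.14, 4.28], [0.01, 3], [-2.97, 2.97]. Speed limits (rad/s): [1.89, 1.89, 2.22, 3.14, 3.14, 3.14].

## Interface

Orientations are given as a 3x3 rotation matrix whose columns are the frame's x, y, z axes.
In Python, from workcell import r, viewer, order gives the robot as it stands.
- The arm moves only by the tool arm_command, never from a script. Its argument "targets" is text: rows parted by semicolons, each of 7 numbers parted by spaces: the closure, from -1 (fully open) to 1 (shut), then the shift along the world's x, y, z in cm, then the turn, a rotation vector about the world's x, y, z in rad. A call has 1 to 20 rows; each row shifts and turns the commanded pose from where the row before left it; what a row does not reach is not made up. A row lasts 1/10 s, in which the tool goes at most 50 mm and 8.59 degrees, less where a joint would pass 70% of its speed; a pose out of reach is approached as far as the arm can. A call with a gripper value outside its range is refused whole. The fingers move at their own pace and stop on an object; "newtons" is the grip in N (left out, the last holds). Time passes only in rows, so rows that do not move let the fingers close. It gives the time, the measured TCP pose, the force, the opening and the grip force at its end, in the units of the state.
- r.state(): the state, without advancing time (a new reading comes with each control period).
- viewer.grab_frame(name): name is "scene" or "top" or "wrist"; returns a dict with "img" (384x512x3 uint8, red, green, blue), "fx", "fy", "cx", "cy" (pixels), "T" (4x4, takes a point from camera to world coordinates); the wrist camera has in their place "T_tool_cam" (4x4, takes a point from camera to tool coordinates, whose origin is the TCP and whose axes are the flange's). Camera axes: x right, y up, looking along -z (the intrinsics and any distortion apply to the point x, -y, -z); pixel columns grow to the right and rows downward; lengths in m; the calibration is good to about 2 mm. A picture is of the moment at which its call begins: read the wrist's pose just before it. There is no depth.
- order.hand_in(): hands the job in; it is judged then, once.
The state is a dict: "time_s": time; "joints": joint angles; "joint_vel": joint speeds; "effort": joint torques, N m; "eef_pos": TCP position; "orientation": TCP orientation; "ft_force": force on the tool from outside, world axes, zero at the start; "ft_torque": the same for the moment, N m; "width": opening from 0.0 (shut) to 1.0 (fully open); "finger_force": force on a finger pad.
Only numpy, scipy, OpenCV 4.12 (cv2) and the standard library are available. Lean on these libraries where they do the work, as an engineer would, in place of code of your own. Each camera call takes 0.05 s, during which the arm holds its last target. There are 200 camera calls.

## Task

The oil bottle has been left standing on the release plate of the test pot: first stand it upright in the steel tray. Then press the release plate all the way down, turn the pot's cover anticlockwise (seen from above) to the point where its hidden lugs come free, which differs from pot to pot and has to be felt, lift it off and set it down right way up on the tray's floor beside the standing bottle. Leave the piston that stands nearby where it is.

Things in the scene. Friction and masses are not known exactly. Their poses are not given: they have to be found in the camera images.
- pot: Test pot, fixed to the bench: a plywood board 150 x 235 x 12 mm with a round aluminium pot (132 mm diameter) and a square latch box. Origin on the bench under the pot's axis, z up; the latch box is centred 115 mm away in -y. The board reaches 75 mm in +y, 160 mm in -y, 75 mm either way in x. In the pot, out of sight, sits the bayonet ring, at a different angle in each pot.
- pot_rim (a point): Centre of the pot's round mouth at rim height, 46 mm above the bench. The latch box beside it is 70 x 70 mm outside, 58 x 58 mm inside, its rim 54 mm above the bench.
- release_top (a point): Centre of the top of the release plate, a flat steel square 42 x 42 mm inside the latch box; at rest its top is 44 mm above the bench (10 mm below the box rim).
- release (a joint): Downward travel of the release plate: 0 = up (latched), 0.014 m = fully down. It needs about 5 N, comes to a firm end and stays down by itself. Its steel bolt stands in the notch between the cover's two edge tabs and keeps the cover from turning until the plate is at least 11 mm down.
- cover: Grey bayonet cover, 0.3 kg, on the pot's rim. Origin: centre of its underside, 26 mm above the bench when locked; z up. Plug 60 mm in diameter from z = 0 to 20 mm; disc 120 mm in diameter from z = 20 to 30 mm with two edge tabs reaching 78 mm out in -y; grip bar on top, see cover_grip. Locked, its yaw equals the pot's within about 1 degree. It stands stably on its foot.
- cover_grip (a point): Point on the cover's axis inside the straight upright grip bar, 52 mm above the cover's underside, 12 mm below the bar's top. The bar is 70 mm long along the cover's x, 18 mm wide along its y, and 34 mm high over the disc (z = 30 to 64 mm).
- cover_lugs (a point): Centre of the cover's underside, between its two hidden lugs (8 mm thick, 24 mm wide, reaching 48 mm out in +x and -x). Turned anticlockwise 40 to 85 degrees from locked (differs), over about +-7 degrees it lifts straight out (22 mm clears the rim). Elsewhere it rises 3 mm and stops. It can be turned past this window, to a stop about 20 degrees on: try a gentle lift every few degrees.
- bottle: Pale oil dropper bottle with a red pointed tip, standing on the release plate. Origin: centre of its foot; z up along the bottle. Round body 40 mm in diameter to a height of 92 mm, neck about 20 mm in diameter from 92 to 112 mm, thin tip to 134 mm. About 0.12 kg.
- tray: Low sheet-steel tray, fixed to the bench, 260 mm long in its x, 180 mm wide in its y, walls 6 mm thick and 20 mm high. Origin: centre of its underside; inner floor 6 mm above the bench. Empty at the start. The standing cover's disc passes over the walls; its foot must stand on the floor.
- piston: Loose pump piston standing on its 48 mm disc with the rod up, 145 mm tall, behind pot and tray, near the middle. Origin: centre of the underside. Leave alone.
Not all that is in view belongs to the job. What is shaped like the cover but turquoise is not meant. Leave any black look-alike of the bottle alone.

How it is judged:
By the outcome, as a careful person would: the job done as asked, in the order asked, and still so for the second after the job is handed in, with the robot touching nothing.
It also fails if it takes over 72 s, if anything falls off the work surface, if the arm or the gripper's body presses on something with over 40 N, if the wrist force passes 120 N, or if a joint passes its speed limit or range.

## Working session

There is one attempt and no reset: what is moved stays moved. The work goes in short steps, Python scripts to look and compute and a tool call to move; the robot and the scene stay as the last step left them, time stands still between calls to the robot, and variables do not carry over. Pictures are saved under pics/ and viewed, at most 10 in all, crops included, and the job is handed in when it is done.

Besides the shell and the picture viewer there is one more tool, called after "Request:" by a JSON object that holds its "fn" and its "kwargs". arm_command: Moves the arm, as the interface text tells. Its arguments: {"type":"object","properties":{"targets":{"type":"string"},"newtons":{"type":"number"}},"required":["targets"]}

```bash
mkdir -p pics; ls
python3 - <<'E'
from workcell import r,viewer,order
import cv2,json,numpy as np
s=r.state();print(s['time_s'],s['eef_pos'],s['orientation'],s['width'],r.tips_ahead)
for n in ("scene","top"):
    f=viewer.grab_frame(n);cv2.imwrite(f"pics/{n}0.png",cv2.resize(f["img"][:,:,::-1],None,fx=1.5,fy=1.5,interpolation=cv2.INTER_CUBIC))
    print(n,[k for k in f],f["fx"],f["fy"],f["cx"],f["cy"],np.round(f["T"],4).tolist())
    np.savez(f"{n}0.npz",**{k:v for k,v in f.items() if v is not None})
E
```

```text
pics
0.0 [0.24145788 0.63033903 0.40400259] [[-9.33841442e-01  3.57686952e-01 -4.52640415e-04]
 [ 3.57687236e-01  9.33840846e-01 -1.05656474e-03]
 [ 4.47746856e-05 -1.14856764e-03 -9.99999339e-01]] 1.0042495276085768 0.1861
scene ['img', 'fx', 'fy', 'cx', 'cy', 'T'] 462.50715337019045 462.50715337019045 251.4837636873558 187.95492329226525 [[0.6653, 0.4007, -0.63, -0.3284], [-0.7465, 0.369, -0.5537, -0.7243], [0.0106, 0.8386, 0.5446, 0.7801], [0.0, 0.0, 0.0, 1.0]]
top ['img', 'fx', 'fy', 'cx', 'cy', 'T'] 374.09796275303773 374.09796275303773 261.3014333047874 192.73777320948898 [[-0.0073, 0.9968, -0.0791, 0.4109], [-0.9999, -0.0084, -0.0134, 0.0227], [-0.014, 0.079, 0.9968, 1.1026], [0.0, 0.0, 0.0, 1.0]]
```

View pics/scene0.png

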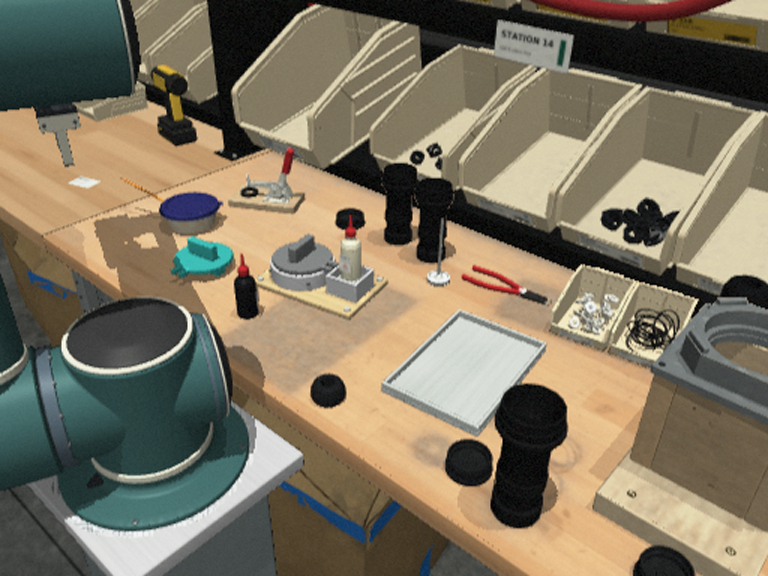

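View pics/top0.png

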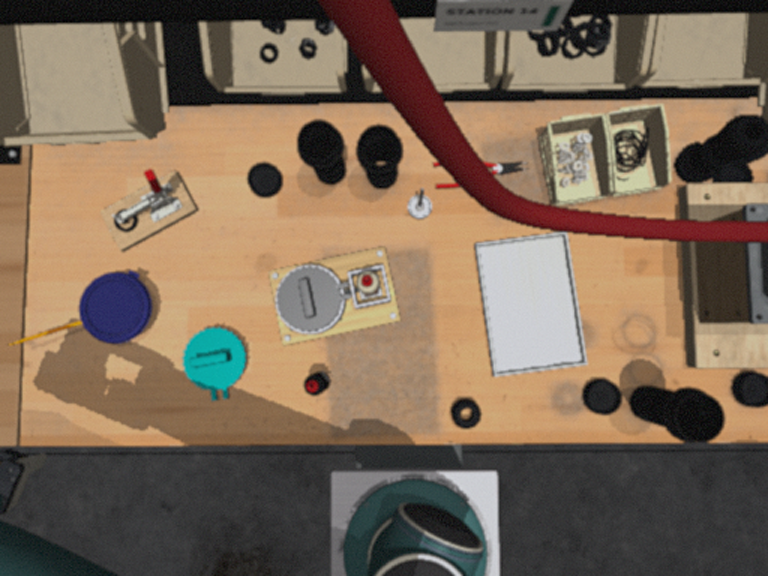

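The scene view shows the pot (cover at 303,262; latch box at 350,285 with pale bottle), tray at (465,370) and piston at (438,270). In the top view, the pot is at (310,298), the bottle tip at (367,282), and the tray at (530,305). I'll enlarge both.

Run:
```python
import cv2,numpy as np
t=np.load("top0.npz")["img"][:,:,::-1]
a=cv2.resize(t[160:235,175:275],None,fx=8,fy=8,interpolation=cv2.INTER_CUBIC)
cv2.imwrite("pics/c1.png",a)
b=cv2.resize(t[150:255,305:400],None,fx=5,fy=5,interpolation=cv2.INTER_CUBIC)
cv2.imwrite("pics/c2.png",b)
```

```text
(no output)
```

View pics/c1.png

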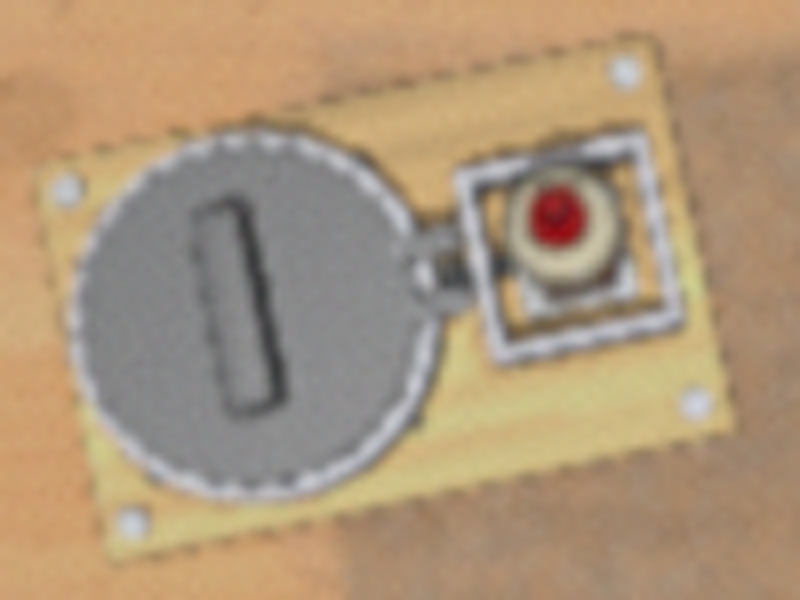

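View pics/c2.png

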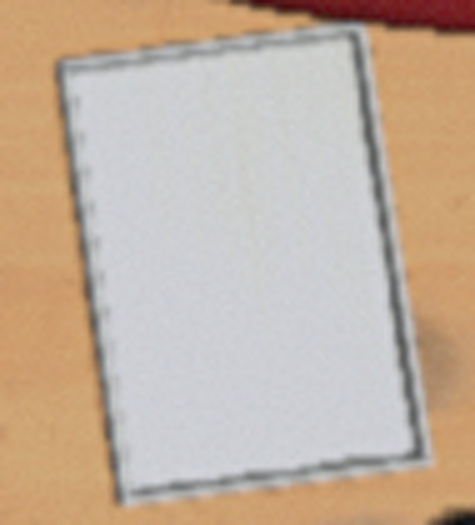

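Crop 1 pixel readings: board corners (38,165), (655,35), (732,430), (110,558); rim circle centre (255,313); box corners (455,172), (645,130), (685,318), (500,362); bottle shoulder (563,228) and tip (560,215). Crop 2: tray corners (58,62), (365,25), (430,462), (120,503).

```bash
cat > h.py <<'E'
import numpy as np
def ray(f,u,v):
    d=np.array([(u-f["cx"])/f["fx"],-(v-f["cy"])/f["fy"],-1.]);T=f["T"];return T[:3,3],T[:3,:3]@d
def at(f,u,v,z):
    o,d=ray(f,u,v);return o+d*(z-o[2])/d[2]
def px(f,p):
    T=f["T"];c=T[:3,:3].T@(np.array(p)-T[:3,3]);return [f["fx"]*c[0]/-c[2]+f["cx"],f["fy"]*-c[1]/-c[2]+f["cy"]]
E
python3 - <<'E'
from h import *
t=dict(np.load("top0.npz"));s=dict(np.load("scene0.npz"))
A=lambda p,z:at(t,(p[0]+.5)/8-.5+175,(p[1]+.5)/8-.5+160,z)[:2]
B=lambda p,z:at(t,(p[0]+.5)/5-.5+305,(p[1]+.5)/5-.5+150,z)[:2]
def rep(n,P):
    P=np.array(P);c=P.mean(0);e=np.roll(P,-1,0)-P
    print(n,c.round(4),np.linalg.norm(e,axis=1).round(4),np.degrees(np.arctan2(e[:,1],e[:,0])).round(1))
rep("board",[A(p,.012) for p in [(38,165),(655,35),(732,430),(110,558)]])
rep("box",[A(p,.054) for p in [(455,172),(645,130),(685,318),(500,362)]])
rep("bar",[A(p,.090) for p in [(192,212),(240,195),(287,400),(236,418)]])
print("rim",A((255,313),.046),"diam",A((72,313),.046)-A((438,313),.046))
print("shoulder",A((563,228),.136),"tip",A((560,215),.178),"rad",np.linalg.norm(A((508,228),.136)-A((618,228),.136)))
rep("tray",[B(p,.02) for p in [(58,62),(365,25),(430,462),(120,503)]])
S=lambda u,v,z:at(s,(u+.5)/1.5-.5,(v+.5)/1.5-.5,z)
print("scene tip",S(350,220,.178),"shoulder? foot box",S(438,280,0.0))
print("piston top cam",at(t,(420+.5)/1.5-.5,(206+.5)/1.5-.5,.006))
for z in(.3,.4,.5,.6,.7,.8):
  for (u,v) in((430,120),(490,205),(620,232)):
    p=at(t,u/1.5,v/1.5,z);print(z,p.round(3),np.round(np.array(px(s,p))*1.5))
E
```

```text
board [0.4872 0.1509] [0.2319 0.1479 0.231  0.1467] [ -78.5 -169.4  101.2   10.9]
box [0.5016 0.0799] [0.0686 0.068  0.0667 0.069 ] [ -78.  -168.4  102.9   13.2]
bar [0.4788 0.1911] [0.0173 0.0718 0.0183 0.0719] [ -70.9 -166.9  109.    12.3]
rim [0.47916253 0.19259764] diam [0.00106547 0.13001545]
shoulder [0.50016839 0.07807208] tip [0.50035213 0.07658292] rad 0.03572575463015357
tray [ 0.4684 -0.2279] [0.1801 0.2547 0.1787 0.2569] [ -83.6 -173.5   97.1    6.8]
scene tip [0.49110752 0.06550471 0.178     ] shoulder? foot box [ 0.6653922  -0.01817458  0.        ]
piston top cam [ 0.66325903 -0.01890951  0.006     ]
0.3 [ 0.723 -0.024  0.3  ] [468. 135.]
0.3 [ 0.596 -0.109  0.3  ] [466. 168.]
0.3 [ 0.554 -0.295  0.3  ] [549. 210.]
0.4 [ 0.684 -0.018  0.4  ] [457.  87.]
0.4 [ 0.573 -0.093  0.4  ] [454. 112.]
0.4 [ 0.536 -0.256  0.4  ] [529. 144.]
0.5 [ 0.645 -0.013  0.5  ] [445.  32.]
0.5 [ 0.55  -0.077  0.5  ] [441.  50.]
0.5 [ 0.519 -0.216  0.5  ] [507.  73.]
0.6 [ 0.607 -0.007  0.6  ] [431. -31.]
0.6 [ 0.527 -0.06   0.6  ] [426. -20.]
0.6 [ 0.501 -0.176  0.6  ] [483.  -6.]
0.7 [ 0.568 -0.001  0.7  ] [ 415. -102.]
0.7 [ 0.504 -0.044  0.7  ] [410. -98.]
0.7 [ 0.483 -0.137  0.7  ] [456. -92.]
0.8 [0.529 0.005 0.8  ] [ 397. -186.]
0.8 [ 0.481 -0.027  0.8  ] [ 391. -187.]
0.8 [ 0.465 -0.097  0.8  ] [ 427. -188.]
```

Request:
{"fn": "arm_command", "kwargs": {"targets": "-1 1.44 -3.07 0 0 0 -0.1432;-1 1.44 -3.07 0 0 0 -0.1432;-1 1.44 -3.07 0 0 0 -0.1432;-1 1.44 -3.07 0 0 0 -0.1432;-1 1.44 -3.07 0 0 0 -0.1432;-1 1.44 -3.07 0 0 0 -0.1432;-1 1.44 -3.07 0 0 0 -0.1432;-1 1.44 -3.07 0 0 0 -0.1432;-1 1.44 -3.07 0 0 0 -0.1432;-1 1.44 -3.07 0 0 0 -0.1432;-1 1.44 -3.07 0 0 0 -0.1432;-1 1.44 -3.07 0 0 0 -0.1432;-1 1.44 -3.07 0 0 0 -0.1432;-1 1.44 -3.07 0 0 0 -0.1432;-1 1.44 -3.07 0 0 0 -0.1432;-1 1.44 -3.07 0 0 0 -0.1432;-1 1.44 -3.07 0 0 0 -0.1432;-1 1.44 -3.07 0 0 0 -0.1432;-1 0 0 0 0 0 0;-1 0 0 0 0 0 0", "newtons": 15}}

```text
time_s: 2.1
eef_pos: [0.5008, 0.0773, 0.4044]
orientation: [[0.98, 0.197, -0.001], [0.197, -0.98, 0.0], [-0.001, -0.0, -1.0]]
ft_force: [-0.3, 0.6, 0.6]
width: 0.998
finger_force: 0.0
```

```bash
cat >> h.py <<'E'
def wrist(name,sc=1.5):
    from workcell import r,viewer
    import cv2
    s=r.state();f=dict(viewer.grab_frame("wrist"))
    Tw=np.eye(4);Tw[:3,:3]=s["orientation"];Tw[:3,3]=s["eef_pos"];f["T"]=Tw@f["T_tool_cam"]
    np.savez(name+".npz",**{k:v for k,v in f.items() if v is not None})
    cv2.imwrite(f"pics/{name}.png",cv2.resize(f["img"][:,:,::-1],None,fx=sc,fy=sc,interpolation=cv2.INTER_CUBIC));return f
E
python3 - <<'E'
from h import *
f=wrist("w1")
print(list(f), f["T"].round(3).tolist())
for n,p in dict(foot=(.5005,.0775,.044),sh=(.5005,.0775,.136),tip=(.5005,.0775,.178),rim=(.4792,.1926,.046),boxc=(.5016,.0799,.054)).items(): print(n,np.array(px(f,p))*1.5)
E
```

```text
['img', 'fx', 'fy', 'cx', 'cy', 'T_tool_cam', 'T'] [[0.196, 0.938, 0.286, 0.579], [-0.981, 0.188, 0.057, 0.093], [-0.001, -0.292, 0.956, 0.384], [0.0, 0.0, 0.0, 1.0]]
foot [372.75967454 255.80793646]
sh [372.47897924 292.38303314]
tip [372.27649555 318.76701753]
rim [220.57522623 254.22934322]
boxc [369.89339431 256.85942376]
```

View pics/w1.png

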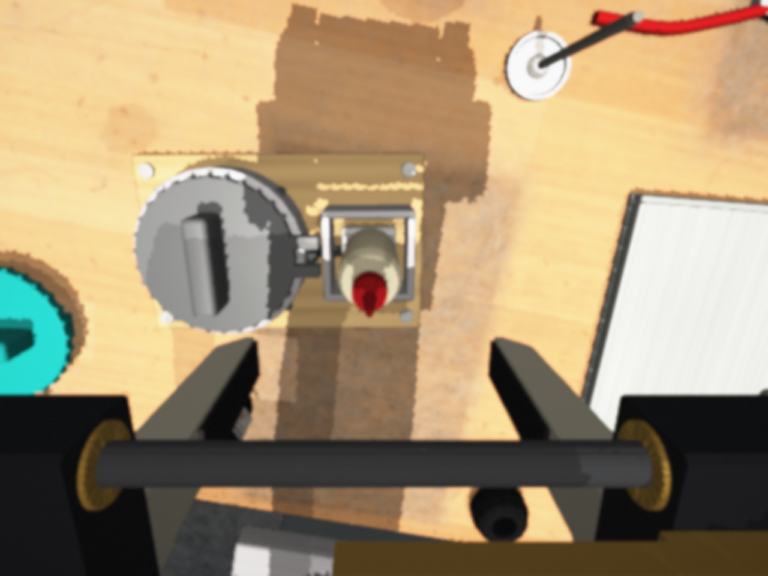

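Wrist view: bottle tip at (370,312), against (372,319) predicted. Cover centre is at (220,252), against (220,254) predicted. Positions hold, so I'll descend and grip.

Request:
{"fn": "arm_command", "kwargs": {"targets": "-1 0 0 -2.5 0 0 0;-1 0 0 -2.5 0 0 0;-1 0 0 -2.5 0 0 0;-1 0 0 -2.5 0 0 0;-1 0 0 -1.4 0 0 0;-1 0 0 0 0 0 0;1 0 0 0 0 0 0;1 0 0 0 0 0 0;1 0 0 0 0 0 0;1 0 0 0 0 0 0;1 0 0 0 0 0 0;1 0 0 0 0 0 0;1 0 0 0 0 0 0", "newtons": 15}}

```text
time_s: 3.45
eef_pos: [0.5006, 0.0777, 0.2908]
orientation: [[0.98, 0.197, -0.0], [0.197, -0.98, 0.0], [0.0, -0.0, -1.0]]
ft_force: [-0.1, 0.5, 0.7]
width: 0.443
finger_force: 0.0
```

Request:
{"fn": "arm_command", "kwargs": {"targets": "1 0 0 0 0 0 0;1 0 0 0 0 0 0;1 0 0 0 0 0 0"}}

```text
time_s: 3.75
eef_pos: [0.5007, 0.0778, 0.2907]
orientation: [[0.98, 0.197, -0.0], [0.197, -0.98, 0.0], [-0.0, -0.0, -1.0]]
ft_force: [0.4, -0.2, 0.3]
width: 0.42
finger_force: 15.0
```

Request:
{"fn": "arm_command", "kwargs": {"targets": "1 0 0 1 0 0 0;1 0 0 2 0 0 0;1 0 0 2 0 0 0;1 -0.46 -1.5 0 0 0 0;1 -0.94 -3 0 0 0 0;1 -0.94 -3 0 0 0 0;1 -0.94 -3 0 0 0 0;1 -0.94 -3 0 0 0 0;1 -0.94 -3 0 0 0 0;1 -0.94 -3 0 0 0 0;1 -0.94 -3 0 0 0 0;1 -0.94 -3 0 0 0 0;1 -0.94 -3 0 0 0 0;1 -0.94 -3 0 0 0 0;1 -0.94 -3 0 0 0 0;1 -0.4 -1.5 0 0 0 0;1 0 0 -2 0 0 0;1 0 0 -2 0 0 0;1 0 0 -2 0 0 0;1 0 0 -1.5 0 0 0"}}

```text
time_s: 5.75
eef_pos: [0.3882, -0.2821, 0.2642]
orientation: [[0.98, 0.197, -0.001], [0.197, -0.98, 0.001], [-0.001, -0.001, -1.0]]
ft_force: [-0.3, 0.2, -0.6]
width: 0.42
finger_force: 14.9
```

Request:
{"fn": "arm_command", "kwargs": {"targets": "1 0 0 -0.6 0 0 0;1 0 0 -0.4 0 0 0;1 0 0 -0.2 0 0 0;1 0 0 0 0 0 0"}}

```text
time_s: 6.15
eef_pos: [0.3888, -0.2823, 0.2542]
orientation: [[0.98, 0.197, 0.0], [0.197, -0.98, -0.0], [0.0, 0.0, -1.0]]
ft_force: [0.1, 1.0, -1.0]
width: 0.42
finger_force: 14.9
```

Request:
{"fn": "arm_command", "kwargs": {"targets": "1 0 0 -0.1 0 0 0;1 0 0 -0.1 0 0 0;1 0 0 0 0 0 0"}}

```text
time_s: 6.45
eef_pos: [0.3889, -0.2824, 0.2527]
orientation: [[0.98, 0.197, 0.001], [0.197, -0.98, -0.001], [0.001, 0.001, -1.0]]
ft_force: [-0.6, 0.4, 5.7]
width: 0.416
finger_force: 15.0
```

Request:
{"fn": "arm_command", "kwargs": {"targets": "0.1 0 0 0 0 0 0;0 0 0 0 0 0 0;-0.4 0 0 0 0 0 0;-1 0 0 0 0 0 0;-1 0 0 0 0 0 0;-1 0 0 0 0 0 0;-1 0 0 0 0 0 0;-1 0 0 1 0 0 0;-1 0 0 3 0 0 0;-1 0 0 3 0 0 0;-1 0 0 3 0 0 0;-1 0 0 0 0 0 0"}}

```text
time_s: 7.65
eef_pos: [0.3889, -0.2824, 0.3567]
orientation: [[0.98, 0.197, 0.005], [0.197, -0.98, -0.004], [0.004, 0.005, -1.0]]
ft_force: [0.3, -0.4, -0.4]
width: 1.0
finger_force: 0.0
```

Run:
```python
from h import *
f=wrist("w2",1)
for n,p in dict(foot=(.389,-.282,.006),tip=(.389,-.282,.14)).items(): print(n,np.array(px(f,p)))
```

```text
foot [246.78898101 173.55659634]
tip [246.37460386 218.28364747]
```

View pics/w2.png

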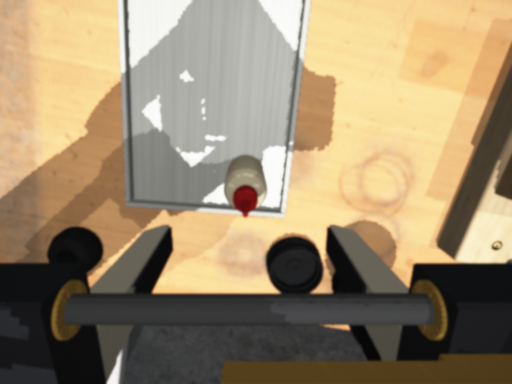

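Bottle stands at (246,190) within the tray, tip at (246,214) as predicted. Next, press the plate.

Request:
{"fn": "arm_command", "kwargs": {"targets": "1 0.47 1.5 0 0 0 0;1 0.94 3.02 0 0 0 0;1 0.94 3.02 0 0 0 0;1 0.94 3.02 0 0 0 0;1 0.94 3.02 0 0 0 0;1 0.94 3.02 0 0 0 0;1 0.94 3.02 0 0 0 0;1 0.94 3.02 0 0 0 0;1 0.94 3.02 0 0 0 0;1 0.94 3.02 0 0 0 0;1 0.94 3.02 0 0 0 0;1 0.94 3.02 0 0 0 0;1 0.47 1.5 0 0 0 0;1 0 0 -3 0 0 0;1 0 0 -3 0 0 0;1 0 0 -3 0 0 0;1 0 0 -1 0 0 0;1 0 0 0 0 0 0"}}

```text
time_s: 9.5
eef_pos: [0.5012, 0.0796, 0.2506]
orientation: [[0.98, 0.197, -0.003], [0.197, -0.98, -0.0], [-0.003, -0.0, -1.0]]
ft_force: [0.0, -0.1, 0.4]
width: 0.002
finger_force: 0.0
```

Request:
{"fn": "arm_command", "kwargs": {"targets": "1 0 0 -1 0 0 0;1 0 0 -0.8 0 0 0;1 0 0 -0.5 0 0 0;1 0 0 -0.5 0 0 0;1 0 0 -0.3 0 0 0;1 0 0 0 0 0 0"}}

```text
time_s: 10.1
eef_pos: [0.5015, 0.08, 0.2206]
orientation: [[0.98, 0.197, 0.0], [0.197, -0.98, 0.0], [0.0, -0.0, -1.0]]
ft_force: [-0.4, 0.1, -0.0]
width: 0.008
finger_force: 0.0
```

Request:
{"fn": "arm_command", "kwargs": {"targets": "1 0 0 -0.2 0 0 0;1 0 0 -0.2 0 0 0"}}

```text
time_s: 10.3
eef_pos: [0.5015, 0.08, 0.2169]
orientation: [[0.98, 0.197, 0.0], [0.197, -0.98, 0.0], [0.0, 0.0, -1.0]]
ft_force: [-1.8, -0.9, 3.7]
width: 0.005
finger_force: 2.1
```

Request:
{"fn": "arm_command", "kwargs": {"targets": "1 0 0 -0.1 0 0 0;1 0 0 0 0 0 0"}}

```text
time_s: 10.5
eef_pos: [0.5015, 0.08, 0.2162]
orientation: [[0.98, 0.197, 0.0], [0.197, -0.98, 0.0], [0.0, 0.0, -1.0]]
ft_force: [-3.7, -1.0, 7.7]
width: 0.007
finger_force: 3.9
```

Request:
{"fn": "arm_command", "kwargs": {"targets": "1 0 0 -0.1 0 0 0;1 0 0 -0.1 0 0 0;1 0 0 0 0 0 0"}}

```text
time_s: 10.8
eef_pos: [0.5017, 0.08, 0.2158]
orientation: [[0.98, 0.197, 0.001], [0.197, -0.98, -0.0], [0.001, 0.0, -1.0]]
ft_force: [-12.6, -2.6, 27.5]
width: 0.01
finger_force: 13.8
```

Request:
{"fn": "arm_command", "kwargs": {"targets": "1 0 0 0.5 0 0 0;1 0 0 2 0 0 0;1 0 0 3 0 0 0;1 0 0 3 0 0 0;1 0 0 2 0 0 0;-1 -0.3 1.5 0 0 0 0;-1 -0.49 2.45 0 0 0 0;-1 -0.49 2.45 0 0 0 0;-1 -0.49 2.45 0 0 0 0;-1 -0.48 2.4 0 0 0 0;-1 0 0 0 0 0 0;-1 0 0 0 0 0 0", "newtons": 40}}

```text
time_s: 12.0
eef_pos: [0.4788, 0.1927, 0.3184]
orientation: [[0.98, 0.198, -0.0], [0.198, -0.98, -0.0], [-0.0, 0.0, -1.0]]
ft_force: [0.6, 0.1, -0.4]
width: 0.559
finger_force: 0.0
```

Run:
```python
from h import *
f=wrist("w3",1.5)
for n,p in dict(plate=(.5016,.0799,.030),bar=(.4792,.1926,.09),disc=(.4792,.1926,.056)).items(): print(n,np.array(px(f,p))*1.5)
c,s=np.cos(np.radians(11.3)),np.sin(np.radians(11.3))
print([ (np.array(px(f,(.4792+c*a-s*b,.1926+s*a+c*b,.09)))*1.5).round() .tolist() for a in(-.035,.035) for b in(-.009,.009)])
```

```text
plate [557.78611731 282.19260179]
bar [372.80248028 316.31114465]
disc [372.87364939 294.79308465]
[[390.0, 380.0], [355.0, 380.0], [392.0, 247.0], [354.0, 247.0]]
```

View pics/w3.png

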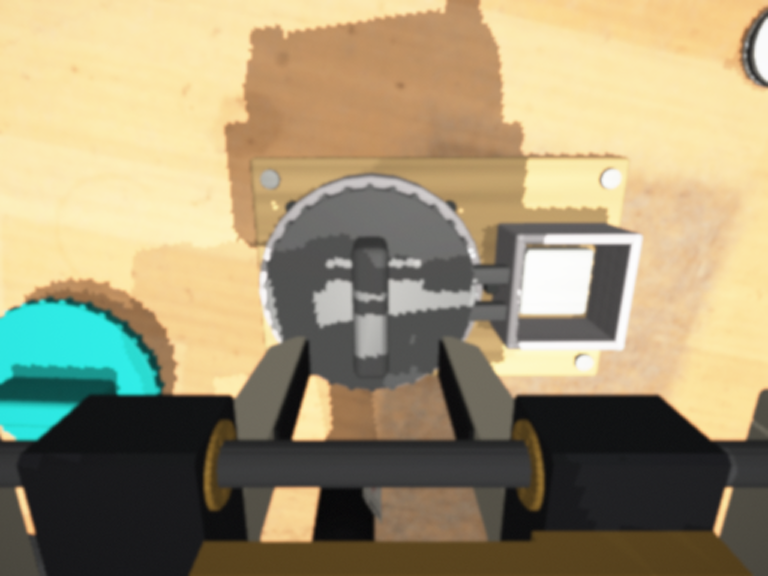

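Bar spans x 353–388, y 237–377, aligned with the prediction, and the plate is visibly down. I'll grip the bar.

Request:
{"fn": "arm_command", "kwargs": {"targets": "-1 0 0 -2 0 0 0;-1 0 0 -2 0 0 0;-1 0 0 -2 0 0 0;-1 0 0 -1.1 0 0 0;-1 0 0 0 0 0 0;1 0 0 0 0 0 0;1 0 0 0 0 0 0;1 0 0 0 0 0 0;1 0 0 0 0 0 0;1 0 0 0 0 0 0;1 0 0 0 0 0 0;1 0 0 0 0 0 0;1 0 0 0 0 0 0;1 0 0 0 0 0 0;1 0 0 0 0 0 0;1 0 0 0 0 0 0", "newtons": 40}}

```text
time_s: 13.65
eef_pos: [0.4789, 0.1925, 0.2477]
orientation: [[0.98, 0.197, -0.0], [0.197, -0.98, 0.0], [-0.0, -0.0, -1.0]]
ft_force: [-0.2, 0.7, 0.1]
width: 0.193
finger_force: 40.0
```

Request:
{"fn": "arm_command", "kwargs": {"targets": "1 0 0 0 0 0 0.05;1 0 0 0 0 0 0.05;1 0 0 0 0 0 0.05;1 0 0 0 0 0 0"}}

```text
time_s: 14.05
eef_pos: [0.4785, 0.1928, 0.2478]
orientation: [[0.939, 0.343, -0.002], [0.343, -0.939, 0.001], [-0.001, -0.002, -1.0]]
ft_force: [-8.5, 5.7, 4.3]
width: 0.188
finger_force: 40.1
```

Request:
{"fn": "arm_command", "kwargs": {"targets": "1 -0.05 0.03 0 0 0 0;1 0 0 0 0 0 0.05;1 0 0 0 0 0 0.05;1 0 0 0 0 0 0"}}

```text
time_s: 14.45
eef_pos: [0.4783, 0.1929, 0.2477]
orientation: [[0.901, 0.435, -0.001], [0.435, -0.901, 0.001], [-0.0, -0.001, -1.0]]
ft_force: [-1.7, 3.9, -0.2]
width: 0.192
finger_force: 40.0
```

Run:
```python
from workcell import r
s=r.state();print(s['ft_force'],s['ft_torque'],s['joints'],s['eef_pos'])
```

```text
[-1.71406279  3.89489437 -0.16212156] [ 0.61467926  0.406578   -0.00952495] [ 3.33798861e-01 -1.46973902e-01  1.96091268e+00  7.44986416e-04
  1.32811119e+00  1.45464721e+00] [0.4782707  0.192931   0.24774159]
```

Request:
{"fn": "arm_command", "kwargs": {"targets": "1 0 0 0 0 0 0.07;1 -0.02 0.03 0 0 0 0.07;1 0 0 0 0 0 0.07;1 -0.02 0.03 0 0 0 0.07;1 0 0 0 0 0 0.07;1 0 0 0 0 0 0.07;1 0 0 0 0 0 0"}}

```text
time_s: 15.15
eef_pos: [0.4781, 0.1933, 0.2477]
orientation: [[0.646, 0.763, 0.0], [0.763, -0.646, -0.0], [-0.0, 0.0, -1.0]]
ft_force: [-0.7, -0.0, -0.4]
width: 0.189
finger_force: 40.0
```

Request:
{"fn": "arm_command", "kwargs": {"targets": "1 0 0 0.3 0 0 0;1 0 0 0.2 0 0 0;1 0 0 0 0 0 0"}}

```text
time_s: 15.45
eef_pos: [0.4781, 0.1933, 0.253]
orientation: [[0.647, 0.762, 0.0], [0.762, -0.647, 0.0], [0.0, 0.0, -1.0]]
ft_force: [-0.3, 0.3, -2.5]
width: 0.19
finger_force: 40.0
```

Request:
{"fn": "arm_command", "kwargs": {"targets": "1 0 0 0.3 0 0 0;1 0 0 0.3 0 0 0;1 0 0 0 0 0 0"}}

```text
time_s: 15.75
eef_pos: [0.4781, 0.1934, 0.2593]
orientation: [[0.646, 0.763, 0.001], [0.763, -0.646, 0.0], [0.001, 0.0, -1.0]]
ft_force: [0.6, -0.1, -2.8]
width: 0.188
finger_force: 40.0
```

Request:
{"fn": "arm_command", "kwargs": {"targets": "1 0 0 0.6 0 0 0;1 0 0 0.8 0 0 0;1 0 0 1 0 0 0;1 0 0 2 0 0 0;1 0 0 2 0 0 0;1 0 0 0 0 0 0"}}

```text
time_s: 16.35
eef_pos: [0.4784, 0.1935, 0.3262]
orientation: [[0.646, 0.763, 0.004], [0.763, -0.646, 0.002], [0.004, 0.002, -1.0]]
ft_force: [1.4, 0.1, -2.6]
width: 0.191
finger_force: 40.0
```

Run:
```python
from workcell import viewer
import cv2
f=viewer.grab_frame("scene")["img"][110:260,140:330,::-1]
cv2.imwrite("pics/s2.png",cv2.resize(f,None,fx=3,fy=3,interpolation=cv2.INTER_CUBIC))
```

```text
(no output)
```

View pics/s2.png

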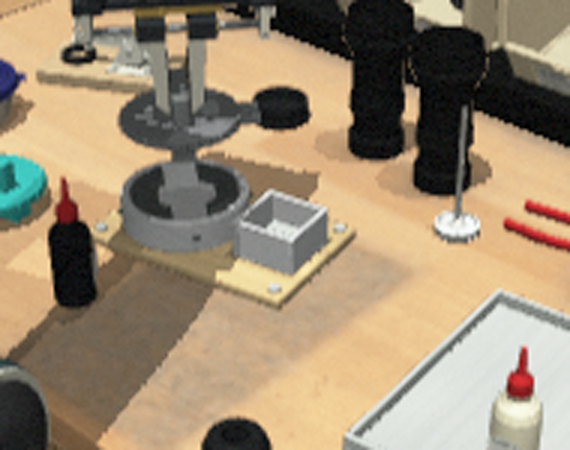

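The cover hangs free of the pot, with plug and lugs visible at (185,180) in the crop, and the bottle still stands in the tray. Carry it over.

Request:
{"fn": "arm_command", "kwargs": {"targets": "1 0.05 -1.5 0 0 0 0;1 0.05 -2.9 0 0 0 0;1 0.05 -2.9 0 0 0 0;1 0.05 -2.9 0 0 0 0;1 0.05 -2.9 0 0 0 0;1 0.05 -2.9 0 0 0 0;1 0.05 -2.9 0 0 0 0;1 0.05 -2.9 0 0 0 0;1 0.05 -2.9 0 0 0 0;1 0.05 -2.9 0 0 0 0;1 0.05 -2.9 0 0 0 0;1 0.05 -2.9 0 0 0 0;1 0.05 -2.9 0 0 0 0;1 0.05 -2.9 0 0 0 0;1 0 0 0 0 0 0;1 0 0 -2 0 0 0;1 0 0 -2 0 0 0;1 0 0 -2 0 0 0;1 0 0 -2 0 0 0;1 0 0 0 0 0 0"}}

```text
time_s: 18.4
eef_pos: [0.4839, -0.1983, 0.2393]
orientation: [[0.646, 0.763, -0.005], [0.763, -0.646, 0.002], [-0.001, -0.005, -1.0]]
ft_force: [0.4, -0.1, -3.1]
width: 0.192
finger_force: 40.0
```

Request:
{"fn": "arm_command", "kwargs": {"targets": "1 0 0 0 0 0 0;1 0 0 -0.4 0 0 0;1 0 0 -0.3 0 0 0;1 0 0 -0.2 0 0 0;1 0 0 0 0 0 0;1 0 0 0 0 0 0"}}

```text
time_s: 19.0
eef_pos: [0.4851, -0.1986, 0.2339]
orientation: [[0.646, 0.763, 0.0], [0.763, -0.646, -0.0], [-0.0, 0.0, -1.0]]
ft_force: [-0.3, 0.0, -2.9]
width: 0.189
finger_force: 40.0
```

Request:
{"fn": "arm_command", "kwargs": {"targets": "1 0 0 -0.2 0 0 0;1 0 0 -0.2 0 0 0;1 0 0 -0.1 0 0 0;1 0 0 0 0 0 0;1 0 0 0 0 0 0"}}

```text
time_s: 19.5
eef_pos: [0.4851, -0.1987, 0.2287]
orientation: [[0.646, 0.763, -0.0], [0.763, -0.646, 0.0], [0.0, -0.0, -1.0]]
ft_force: [0.1, -0.4, -2.1]
width: 0.189
finger_force: 40.0
```

Request:
{"fn": "arm_command", "kwargs": {"targets": "1 0 0 -0.1 0 0 0;1 0 0 -0.1 0 0 0;1 0 0 0 0 0 0"}}

```text
time_s: 19.8
eef_pos: [0.4852, -0.1987, 0.2277]
orientation: [[0.646, 0.763, 0.0], [0.763, -0.646, -0.0], [0.0, 0.0, -1.0]]
ft_force: [-5.3, 1.9, 8.7]
width: 0.189
finger_force: 40.0
```

Request:
{"fn": "arm_command", "kwargs": {"targets": "0.4 0 0 0 0 0 0;0.2 0 0 0 0 0 0;-0.2 0 0 0 0 0 0;-0.2 0 0 0 0 0 0;-0.2 0 0 0 0 0 0;-0.2 0 0 0 0 0 0;-0.2 0 0 0.5 0 0 0;-0.2 0 0 2 0 0 0;-0.2 0 0 3 0 0 0;-0.2 0 0 3 0 0 0;-0.2 0 3 0 0 0 0;-0.2 0 4 0 0 0 0;-0.2 0 4 0 0 0 0;-0.2 0 4 0 0 0 0;-0.2 0 2 0 0 0 0;-0.2 0 0 0 0 0 0;-0.2 0 0 0 0 0 0"}}

```text
time_s: 21.5
eef_pos: [0.4851, -0.0286, 0.3121]
orientation: [[0.645, 0.764, 0.0], [0.764, -0.645, -0.0], [0.0, 0.0, -1.0]]
ft_force: [0.3, 0.1, 0.3]
width: 0.6
finger_force: 0.0
```

Run:
```python
from workcell import viewer
import cv2
f=viewer.grab_frame("scene")["img"][100:320,130:390,::-1]
cv2.imwrite("pics/s3.png",cv2.resize(f,None,fx=2.7,fy=2.7,interpolation=cv2.INTER_CUBIC))
```

```text
(no output)
```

View pics/s3.png

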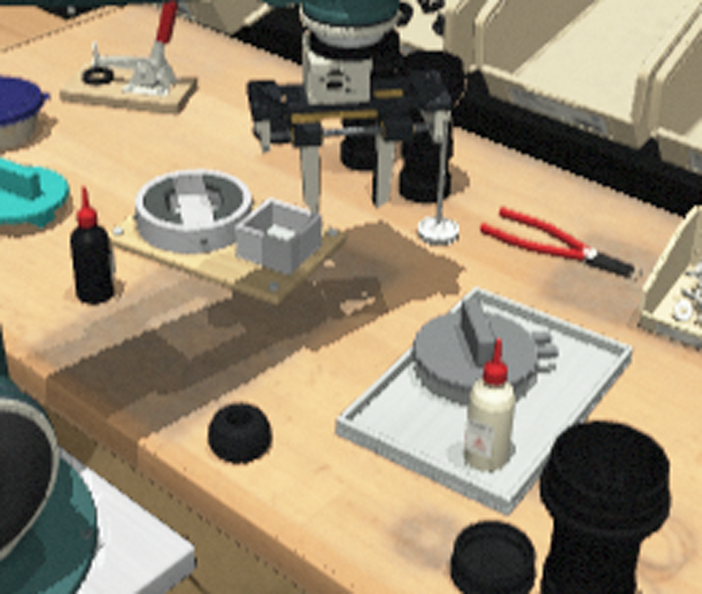

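The cover sits level in the tray at (478,355), the bottle stands beside it at (490,420), the piston is still at (438,230), and the gripper touches nothing.

```bash
python3 -c "
from workcell import order
print(order.hand_in())"
```

```text
the job is handed in; nothing more can be done
None
```

Job handed in at about 21.6 s: the bottle stands in the tray, the release plate was pressed to its stop, the cover came free about 38° anticlockwise and sits right way up on the tray floor beside the bottle, and the piston was left alone.

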